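# Open a small mating hive and hold up its frame

### The job

Take the roof off the small wooden hive by its handle and set it down flat in the middle of the bare plywood board, letting go of it. Then draw the hanging frame (not the white feeder trough beside it) up out of the hive and finish holding it in the gripper, still and level, over the hive with its bottom bar about 4 cm higher than the hive's walls; the program ends while holding it. Keep the frame level all the way, drop nothing, and leave the feeder and the other things on the table where they are.

Things in the scene. Friction and masses are not known exactly. Their poses are not given: they have to be found in the camera images.
- hive: Open plywood box fixed to the table, 190 (x) x 184 (y) x 110 mm high. Origin: centre of underside, z up. Inside 160 mm wide in y. Each x end wall: inner ledge 12 mm wide at 96 mm height (150 mm free between the ledges), then an 8 mm lip up to the rim. Frame and feeder hang on the ledges along x, one 36 mm to +y of the middle, the other 36 mm to -y; which is where varies.
- roof: Loose grey metal roof, 206 (x) x 198 (y) mm, about 0.4 kg, on the hive, in line with it. Origin: centre of lower edge, z up. Top face at 20 mm; 12 mm deep skirt outside the hive walls, 3 mm play. Wooden handle bar in the middle, 100 mm long (x), 24 mm thick (y), from 20 to 54 mm: grip across y. Origin is 98 mm above the hive's; set down, 12 mm above the board's.
- frame: Loose wooden frame, about 0.16 kg, along the hive's x. Origin: centre of underside, 16 mm above the hive's. Top bar 170 (x) x 22 (y) mm, from 80 to 94 mm, balanced at its middle: grip there across y. Bar's middle is 44 mm from the hive's side wall and 55 mm from the feeder: open fingers only to about 40 mm. Below: frame 134 x 22 mm with a thin yellow sheet; 8 mm from the end walls.
- feeder: Loose white plastic open trough, 168 (x) x 34 (y) x 88 mm high, hanging in the hive beside the frame, its top 102 mm above the hive's origin. Origin: centre of underside. Leave it where it is.
- board: Bare flat plywood board, 240 (x) x 230 (y) x 12 mm thick, fixed flat on the table; it and the hive lie left and right, which is where varies. Origin: centre of underside, z up. The roof goes here.
- jar: Amber glass jar, 60 mm across, 85 mm high; origin centre of underside. Leave alone.
- bottle: White plastic bottle, 60 mm across, 170 mm high; origin centre of underside. Leave alone.
- smoker: Steel bee smoker with a conical top and a wooden bellows block on its +x side, body 90 mm across, 215 mm high; origin centre of the can's underside. Leave alone.
- tin: Steel tin, 70 mm across, 75 mm high; origin centre of underside. Leave alone.
- hivetool: Flat steel scraper, 215 mm long, 6 mm thick, lying on the table; origin in its handle's middle. Leave alone.
- partsbin: Open red plastic bin, 120 x 100 x 60 mm; origin centre of underside. Leave alone.

How it is judged (in metres and radians):
On the way, in this order (a step that is already met when the one before it is completed fails the run):
1. the roof lies flat on the board, let go of, with the frame still hanging in the hive (horizontal distance between roof and board below 0.05 m and z of roof in the frame of board between 0.006 and 0.018 m and angle between roof's own z axis and vertical below 0.06 rad and contact force between roof and the fingers below 0.1 N and contact force between roof and board above 0.8 N and z of frame in the frame of hive below 0.03 m), for 0.2 s.
2. the frame is held level in the air, clear above the hive (contact force between frame and the fingers above 1 N and z of frame in the frame of hive above 0.13 m and horizontal distance between frame and hive below 0.1 m and angle between frame's own z axis and vertical below 0.12 rad and linear speed of frame below 0.03 m/s and angular speed of frame below 0.15 rad/s and contact force between frame and hive below 0.05 N and contact force between frame and feeder below 0.05 N and contact force between frame and roof below 0.05 N and contact force between frame and board below 0.05 N), for 0.3 s.
At the end, for the whole second after the job is handed in: Gripper holds the frame, bottom over 20 mm above the hive walls, within 100 mm of the hive's middle, within 0.12 rad of level, still, touching nothing else. Roof flat on the board, let go, within 50 mm of its middle. Feeder within 20 mm, the rest within 50 mm of their starts (all of step 2 and horizontal distance between roof and board below 0.05 m and z of roof in the frame of board between 0.006 and 0.018 m and angle between roof's own z axis and vertical below 0.06 rad and contact force between roof and the fingers below 0.1 N and contact force between roof and board above 0.8 N and distance of feeder from where it was at the start of the episode below 0.02 m and distance of each of jar, bottle, smoker, tin, hivetool, partsbin from where it was at the start of the episode below 0.05 m); the arm keeps its last pose, push and grip.
It fails at once if the frame tips more than 0.35 rad (angle between frame's own z axis and vertical above 0.35 rad).
It fails at once if the roof is dropped (falls faster than 0.6 m/s out of the fingers) (linear speed of roof above 0.6 m/s and contact force between roof and the fingers below 0.1 N).
It fails at once if the frame is dropped (falls faster than 0.6 m/s out of the fingers) (linear speed of frame above 0.6 m/s and contact force between frame and the fingers below 0.1 N).
It fails at once if the feeder is moved more than 20 mm (distance of feeder from where it was at the start of the episode above 0.02 m).
It fails at once if another thing on the table is moved more than 50 mm (distance of any of jar, bottle, smoker, tin, hivetool, partsbin from where it was at the start of the episode above 0.05 m).
It also fails if it takes over 56 s, if anything falls off the work surface, if the arm or the gripper's body presses on something with over 40 N, if the wrist force passes 120 N, or if a joint passes its speed limit or range.

### The arm

A 7-joint arm with a two-finger parallel gripper is mounted at the origin on the work surface. World frame = base frame: x ahead of the robot, y to its left, z up, the work surface at z = 0. Lengths are in mm, angles in rad, forces in N, time in s.
With the tool pointing down it reaches from about 375 to 925 mm from the base axis. Payload 3.1 kg.
Tool frame: the origin (TCP) lies midway between the tips of the shut fingers; the grasp point (between the pads) lies 19 mm behind it; z points along the fingers, y is the line along which they close (so a half turn about z gives the same grasp; the last joint's range is limited). The gripper opens to 85 mm and grips with 20 to 120 N. Pads are 22 mm wide; open, the fingers measure 114 mm over their backs; the gripper's body (76 mm by 85 mm) begins 54 mm behind the grasp point. The pads swing forward as they close: fully open they stand 13 mm farther back than shut.
Start: joints at [-1.418, 0.383, 0.044, 1.598, -0.018, 1.161, -0.05], TCP at [161.293, 629.673, 231.269] pointing down, gripper open.
Joint ranges: [-2.61, 2.61], [-0.41, 2.15], [-1.48, 1.57], [0, 2.5], [-1.57, 4.71], [0.05, 1.97], [-2.85, 2.85]. Speed limits (rad/s): [2.79, 2.79, 3.14, 3.14, 3.14, 3.14, 3.14].

### API

Orientations are given as a unit quaternion [w, x, y, z].
In Python, from station import robot, planner, viewer, ticket, nets, monitor gives the robot as it stands. Calls block until the motion is done:
- robot.move_pose(position, orientation): joint-space move of the TCP to a pose.
- robot.movel(position, rot=None, rate=150): straight line of the TCP; rot=None keeps the orientation; rate is the mean speed in mm/s.
- robot.movej(angles): joint-space move.
- robot.set_gripper(opening, strength=None): opening from 0.0 (shut) to 1.0 (fully open); strength is the grip in N (None keeps the last); returns when the fingers have stopped.
- robot.wait(seconds).
- planner.inverse_kinematics(position, orientation): joint angles nearest the present ones, or None.
- viewer.get_image(name): name is "scene" or "top" or "wrist"; returns a dict with "color" (480x640x3 uint8, red, green, blue), "depth" (480x640 float32, mm along the optical axis (not along the pixel's ray), 0 where there is no reading), "intrinsics" (3x3 intrinsics, pixels), "rvec" (rotation vector, rad) and "tvec" (3), from world to camera coordinates, as OpenCV has them. Camera axes: x right, y down, z forward; pixel columns grow to the right and rows downward; lengths in mm; the calibration is good to about 2 mm. A picture is of the moment at which its call begins.
A pose or a line that the arm cannot do raises robot.PlanningError and nothing moves.
- ticket.hand_in(): hands the job in; it is judged then, once.
Trained networks look in a picture, given as the dict that the camera call returned (one of the last four; its "shot" number tells which), for a name from the list of things; names that differ only in an ending like _2 or _b are one class to them, and where a whole thing is asked for, a point or a joint stands for the part that bears it (a point fixed in the world has none). Each returns a list of dicts, best first, with "confidence" (0 to 1); they miss things now and then, are a little off and sometimes report something else, mostly with a low value. They report only what shows in the picture. A call takes as long as a camera call.
- nets.outline_of(picture, thing): "region" (480x640 bool, what is visible of it) and "box" ([centre column, centre row, width, height] in pixels, round what is visible of it).
Readings, each from a call of its own:
- monitor.current_clock(): time.
- monitor.current_q(): joint angles.
- monitor.current_joint_vel(): joint speeds.
- monitor.current_effort(): joint torques, N m.
- monitor.current_position(): TCP position.
- monitor.current_tcp_rot(): TCP orientation.
- monitor.current_ft_force(): force on the tool from outside, world axes, zero at the start.
- monitor.current_torque(): the same for the moment, N m.
- monitor.current_finger_gap(): opening from 0.0 (shut) to 1.0 (fully open).
- monitor.current_grip_force(): force on a finger pad.
Only numpy, scipy, OpenCV 4.12 (cv2) and the standard library are available. Lean on these libraries where they do the work, as an engineer would, in place of code of your own. Each camera call takes 0.05 s, during which the arm holds its last target. There are 200 camera calls.

## Working session

There is one attempt and no reset: what is moved stays moved. The work goes in short steps, each a Python script; the robot and the scene stay as the last script left them, time stands still between calls to the robot, and variables do not carry over. Pictures are saved under pics/ and viewed, at most 10 in all, crops included, and the job is handed in when it is done.

```bash
mkdir -p pics; ls; cat > h.py <<'E'
import numpy as np, cv2
from station import robot, planner, viewer, ticket, nets, monitor
def cloud(p):
    K=np.array(p["intrinsics"]);R=cv2.Rodrigues(np.array(p["rvec"],float))[0];t=np.array(p["tvec"],float).ravel()
    d=p["depth"];v,u=np.mgrid[:480,:640]
    c=np.stack([(u-K[0,2])/K[0,0]*d,(v-K[1,2])/K[1,1]*d,d],-1)
    w=(c-t)@R; w[d<=0]=np.nan
    return w
def save(p,n): cv2.imwrite(f"pics/{n}.png",p["color"][...,::-1])
E
python3 - <<'E'
from h import *
for n in ["top","scene"]:
    p=viewer.get_image(n); save(p,n+"0"); W=cloud(p)
    for t in ["hive","roof","board","jar","bottle","smoker","tin","hivetool","partsbin"]:
        for o in nets.outline_of(p,t)[:1]:
            P=W[o["region"]];P=P[~np.isnan(P[:,0])]
            if len(P): print(n,t,round(o["confidence"],2),np.round(o["box"]),np.round(np.percentile(P,[2,50,98],axis=0)).tolist())
print(monitor.current_clock(),monitor.current_position(),monitor.current_tcp_rot())
E
```

```text
pics
top hive 0.53 [384. 281.  32.  12.] [[453.0, -236.0, -4.0], [466.0, -194.0, 10.0], [480.0, -154.0, 123.0]]
top roof 0.61 [384. 246.  83.  79.] [[466.0, -273.0, 108.0], [568.0, -169.0, 119.0], [674.0, -69.0, 155.0]]
top board 0.74 [259. 256.  82.  81.] [[413.0, 90.0, 1.0], [528.0, 202.0, 13.0], [645.0, 314.0, 23.0]]
top jar 0.57 [347. 177.  21.  28.] [[761.0, -88.0, 12.0], [780.0, -61.0, 82.0], [812.0, -35.0, 95.0]]
top bottle 0.68 [280. 172.  24.  27.] [[762.0, 116.0, 8.0], [780.0, 140.0, 113.0], [813.0, 170.0, 176.0]]
top smoker 0.83 [164. 222.  42.  46.] [[570.0, 445.0, 6.0], [618.0, 474.0, 147.0], [693.0, 542.0, 217.0]]
top tin 0.83 [487. 290.  24.  23.] [[409.0, -528.0, 8.0], [439.0, -489.0, 73.0], [471.0, -464.0, 85.0]]
top hivetool 0.84 [163. 284.  18.  68.] [[347.0, 490.0, -5.0], [441.0, 510.0, 7.0], [551.0, 536.0, 17.0]]
top partsbin 0.56 [477. 244.  43.  41.] [[524.0, -523.0, -7.0], [587.0, -478.0, 7.0], [643.0, -420.0, 64.0]]
scene hive 0.74 [296. 226.  92.  61.] [[463.0, -230.0, 0.0], [643.0, -97.0, 44.0], [683.0, -60.0, 85.0]]
scene roof 0.89 [292. 197. 101.  78.] [[
[... 229 characters left out ...]
0], [798.0, -46.0, 61.0], [819.0, -31.0, 89.0]]
scene bottle 0.61 [302. 312.  32.  52.] [[773.0, 132.0, 7.0], [804.0, 160.0, 98.0], [823.0, 176.0, 171.0]]
scene smoker 0.79 [456. 370.  65.  93.] [[600.0, 460.0, 20.0], [655.0, 508.0, 121.0], [700.0, 548.0, 215.0]]
scene tin 0.92 [263. 143.  25.  27.] [[417.0, -520.0, 5.0], [453.0, -478.0, 58.0], [478.0, -458.0, 79.0]]
scene hivetool 0.96 [513. 345.  63.  56.] [[344.0, 495.0, -1.0], [430.0, 514.0, 6.0], [540.0, 539.0, 12.0]]
scene partsbin 0.76 [233. 166.  48.  46.] [[524.0, -526.0, -1.0], [581.0, -484.0, 30.0], [646.0, -416.0, 61.0]]
1.0 [161.2585476  629.69042173 231.27864247] [-2.13548724e-05  1.25026725e-01  9.92153374e-01  6.33185220e-06]
```

```bash
cat >> h.py <<'E'
def rect(P):
    (c,s,a)=cv2.minAreaRect(P[:,:2].astype(np.float32)); 
    a=(a+45)%90-45
    return np.round(c,1),np.round(s,1),round(a,2)
def inl(P,lo,hi):
    P=P[~np.isnan(P[...,0])]; return P[(P[:,2]>lo)&(P[:,2]<hi)]
E
python3 - <<'E'
from h import *
for n in ["top","scene"]:
    p=viewer.get_image(n); W=cloud(p)
    for t,lo,hi in [("roof",110,126),("roof",140,165),("board",6,18)]:
        o=nets.outline_of(p,t)[0]; P=inl(W[o["region"]],lo,hi); print(n,t,len(P),rect(P),np.round(np.median(P,0),1))
# look with the wrist camera over the roof, then over the board
for x,y,nm in [(520,-170,"wr"),(600,-150,"wr2"),(500,200,"wb")]:
    robot.move_pose([x,y,380],[0,0,1,0]); robot.wait(.3)
    p=viewer.get_image("wrist"); save(p,nm); W=cloud(p)
    for t,lo,hi in ([("roof",110,126),("roof",140,165)] if nm!="wb" else [("board",6,18)]):
        o=nets.outline_of(p,t)
        if o: P=inl(W[o[0]["region"]],lo,hi); print(nm,t,o[0]["confidence"],o[0]["box"],len(P),rect(P),np.round(np.median(P,0),1))
print(monitor.current_clock(),monitor.current_q())
a,b,c,d=[cv2.imread(f"pics/{k}.png") for k in ["top0","scene0","wr","wb"]]
cv2.imwrite("pics/m.png",cv2.resize(np.vstack([np.hstack([a,b]),np.hstack([c,d])]),(800,600)))
E
```

```text
top roof 3728 (array([ 571. , -170.8]), array([207.2, 199. ]), 13.7) [ 568.7 -170.2  118.5]
top roof 289 (array([ 570.3, -170.9]), array([99.9, 25.5]), 13.52) [ 569.1 -169.6  152.7]
top board 3991 (array([529.3, 202.5]), array([231.1, 241.1]), -3.54) [529.2 202.3  12.5]
scene roof 3297 (array([ 570.7, -169.5]), array([213.2, 204.9]), 14.02) [ 581.5 -152.   117.9]
scene roof 295 (array([ 571. , -167.8]), array([106.1,  30.7]), 16.26) [ 574.4 -165.8  151. ]
scene board 6186 (array([530.8, 203.6]), array([235., 243.]), -4.19) [537.4 212.   12.1]
wr roof 0.67 [309.0, 232.1, 234.6, 235.1] 35347 (array([ 571.6, -171.5]), array([206.9, 198.1]), 13.59) [ 558.2 -169.8  118.3]
wr roof 0.67 [309.0, 232.1, 234.6, 235.1] 2696 (array([ 571.1, -171.5]), array([100.2,  24.1]), 13.78) [ 567.2 -171.6  152.2]
wr2 roof 0.96 [288.4, 152.0, 256.9, 257.7] 41499 (array([ 571.4, -171.6]), array([206.3, 198.5]), 13.72) [ 558.7 -168.7  118.4]
wr2 roof 0.96 [288.4, 152.0, 256.9, 257.7] 3149 (array([ 571.3, -171.6]), array([99.8, 24.2]), 13.72) [ 568.2 -171.6  152.3]
wb board 0.79 [324.7, 194.5, 196.2, 202.2] 35201 (array([530.8, 201.7]), array([229.9, 240.4]), -3.63) [518.6 201.4  12.3]
7.6083 [-1.57553562  0.11766617  1.23087814  1.70520113 -0.11236886  1.39806437
  1.24224909]
```

View pics/m.png

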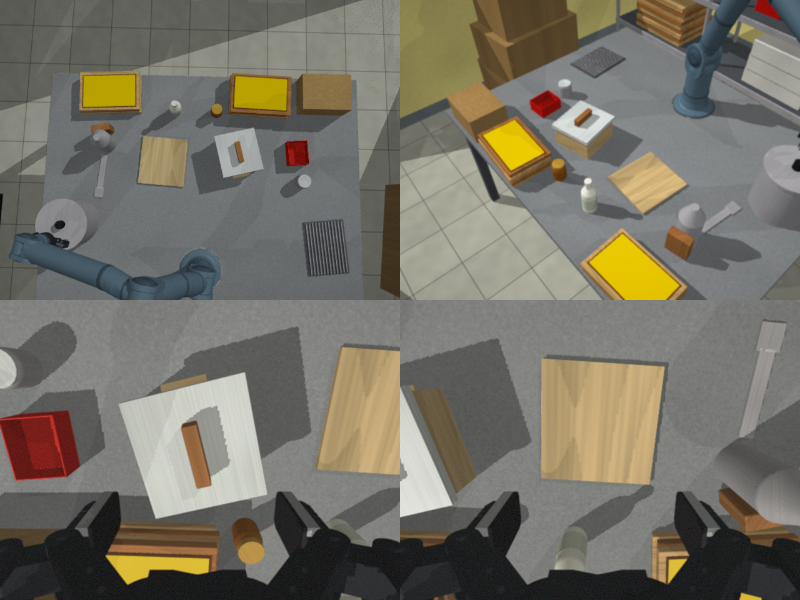

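The mosaic shows the roof right of the table centre (top image about (239,152)), with its handle clear. The board is to its left at about (163,161), with nothing on either path. The networks agree with the picture.

```bash
cat >> h.py <<'E'
def rz(deg):
    a=np.radians(deg)/2; return [0,-np.sin(a),np.cos(a),0]
def st(*m): print(*m,"t",round(monitor.current_clock(),2),"tcp",np.round(monitor.current_position(),1),"F",np.round(monitor.current_ft_force(),1),"gap",round(monitor.current_finger_gap(),3),"grip",np.round(monitor.current_grip_force(),1),flush=True)
HY=13.7; HX=np.array([571.3,-171.5]); BX=np.array([530.3,202.0]); BY=-3.6
E
python3 - <<'E'
from h import *
robot.move_pose([*HX,230],rz(HY)); robot.set_gripper(.75,60)
robot.movel([*HX,125],rate=120); st("down")
robot.set_gripper(0,80); st("grip")
robot.movel([*HX,145],rate=50); st("up20")
robot.movel([*HX,225],rate=120); st("up")
p=viewer.get_image("scene"); W=cloud(p); P=inl(W[nets.outline_of(p,"roof")[0]["region"]],160,300)
print(np.percentile(P,[2,50,98],axis=0).round())
print(planner.inverse_kinematics([*BX,225],rz(BY)) is not None)
E
```

```text
down t 10.49 tcp [ 572.  -172.   125.8] F [ 1.  -0.8  0.4] gap 0.751 grip 0.0
grip t 10.94 tcp [ 571.9 -171.5  125.9] F [-1.4  1.1  5.2] gap 0.262 grip 80.0
up20 t 11.49 tcp [ 571.2 -171.4  144.9] F [ 0.2 -0.1 -4.9] gap 0.266 grip 78.8
up t 12.31 tcp [ 570.6 -171.1  224.2] F [ 1.9  0.7 -4.8] gap 0.264 grip 78.8
[[ 464. -256.  200.]
 [ 600. -144.  216.]
 [ 683.  -58.  249.]]
True
```

```bash
python3 - <<'E'
from h import *
robot.movel([*BX,225],rot=rz(BY),rate=150); st("over")
robot.movel([*BX,60],rate=120)
z=50
while z>36:
    robot.movel([*BX,z],rate=25); f=monitor.current_ft_force()[2]
    if f>-1.5: break
    z-=1.5 if z<46 else 4
st("contact",z)
robot.set_gripper(.8,60); robot.wait(.2); st("open")
robot.movel([*BX,150],rate=120)
robot.movel([480,60,330],rate=200); 
p=viewer.get_image("top"); W=cloud(p)
o=nets.outline_of(p,"roof")[0]; print(rect(inl(W[o["region"]],22,40)),np.percentile(inl(W[o["region"]],22,40)[:,2],[5,50,95]))
robot.move_pose([*(HX+[-45,10]),400],rz(HY)); robot.wait(.3)
p=viewer.get_image("wrist"); save(p,"hv"); W=cloud(p)
for t in ["frame","feeder","hive"]:
    for o in nets.outline_of(p,t)[:2]:
        P=inl(W[o["region"]],85,125); print(t,round(o["confidence"],2),np.round(o["box"]),len(P),rect(P) if len(P) else 0,np.round(np.percentile(P,[5,50,95],axis=0),1).tolist())
st()
a=cv2.imread("pics/hv.png"); q=viewer.get_image("scene"); cv2.imwrite("pics/m2.png",cv2.resize(np.hstack([a,q["color"][...,::-1]]),(800,300)))
E
```

```text
over t 15.07 tcp [530.5 201.1 225. ] F [-0.6 -1.  -5.1] gap 0.267 grip 78.8
contact 39.0 t 18.26 tcp [530.6 202.1  39.9] F [-3.6 -0.   3.9] gap 0.267 grip 79.8
open t 18.96 tcp [530.3 202.   39. ] F [ 0.2  0.5 -0.1] gap 0.803 grip 0.0
(array([529.5, 204.2]), array([195.6, 206.9]), -4.11) [25.10625262 32.32372538 38.6664704 ]
frame 0.95 [265. 220.  34. 159.] 3406 (array([ 581.4, -208.1]), array([172.8,  25.4]), 13.46) [[503.5, -229.0, 105.9], [572.8, -208.1, 110.3], [652.9, -185.1, 111.7]]
feeder 0.96 [332. 218.  34. 154.] 2024 (array([ 562.7, -136.5]), array([168.3,  34. ]), 13.65) [[484.0, -165.1, 92.4], [557.9, -135.4, 102.2], [639.8, -108.3, 103.7]]
hive 0.61 [293. 210. 183. 191.] 10311 (array([ 571.8, -172.2]), array([191. , 184.4]), 13.66) [[472.2, -269.1, 92.1], [566.2, -176.0, 109.5], [668.7, -77.7, 111.5]]
t 22.9 tcp [ 526.3 -161.1  400. ] F [ 0.5 -0.3 -1.2] gap 0.801 grip 0.0
```

View pics/m2.png

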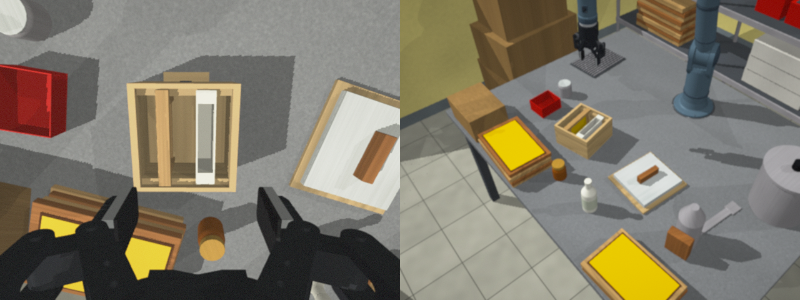

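The roof lies flat on the board (top at z 32, centred within 3 mm). The left view shows the frame on the -y side (bar at about pixel (163,137)) and the white feeder to its right at (205,137). I take one more look from lower down, then grip.

```bash
python3 - <<'E'
from h import *
F=np.array([580.8,-207.6])
robot.set_gripper(.46,60)
robot.movel([*(F+[-30,0]),300],rate=200); robot.wait(.2)
p=viewer.get_image("wrist"); W=cloud(p)
for t in ["frame","feeder"]:
    for o in nets.outline_of(p,t)[:1]:
        P=inl(W[o["region"]],95,125); print(t,round(o["confidence"],2),np.round(o["box"]),len(P),rect(P),np.round(np.median(P,0),1))
        P=P[P[:,2]>107]; 
        if t=="frame": print(rect(P))
        if t=="frame" and np.linalg.norm(rect(P)[0]-F)<3 : F=(F+rect(P)[0])/2
print(F)
robot.movel([*F,190],rate=150); robot.movel([*F,130],rate=100); st("above")
q=viewer.get_image("wrist"); save(q,"ap")
E
```

```text
frame 0.83 [309. 230.  29. 198.] 5145 (array([ 580.1, -207.1]), array([170.4,  22. ]), 13.68) [ 571.6 -208.8  110.3]
(array([ 580.1, -207.1]), array([170.4,  22. ]), 13.68)
feeder 0.65 [392. 220.  59. 179.] 2672 (array([ 553.9, -138.6]), array([150.1,  34.6]), 13.74) [ 511.4 -147.   102.1]
[ 580.45 -207.35]
above t 26.07 tcp [ 580.8 -207.7  130.3] F [ 0.4 -0.7  0.8] gap 0.458 grip 0.0
```

View pics/ap.png

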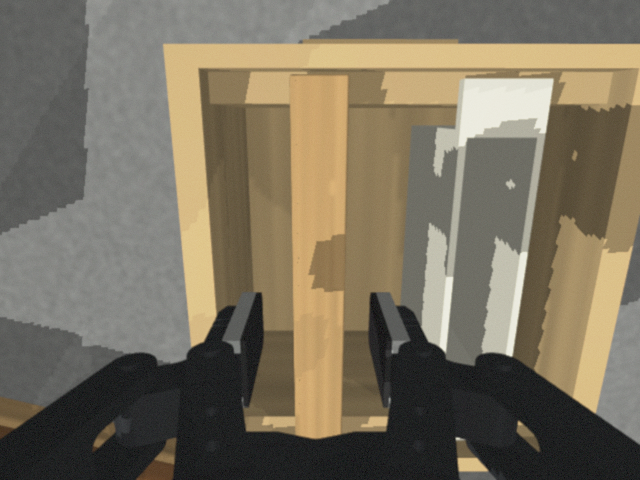

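The bar (columns 293–347) lies centrally between the finger tips (about 240 and 390). Both fingers clear the wall on the left and the feeder on the right.

```bash
python3 - <<'E'
from h import *
F=np.array([580.2,-207.2])
robot.movel([*F,86],rate=60); st("down")
robot.set_gripper(0,70); robot.wait(.1); st("grip",)
x,y,z=monitor.current_position()
robot.movel([F[0],F[1],z+12],rate=30); st("up12"); print(np.round(monitor.current_torque(),2))
robot.movel([F[0],F[1],z+60],rate=50); st("up60")
robot.movel([F[0],F[1],z+136],rate=60); robot.wait(.6); st("top")
p=viewer.get_image("scene"); save(p,"end"); W=cloud(p)
for t in ["frame","feeder"]:
    for o in nets.outline_of(p,t)[:1]:
        P=W[o["region"]];P=P[~np.isnan(P[:,0])]; print(t,o["confidence"],np.percentile(P,[2,50,98],axis=0).round())
q=viewer.get_image("top"); W=cloud(q); o=nets.outline_of(q,"roof")[0]; print(rect(inl(W[o["region"]],22,40)))
o=nets.outline_of(q,"feeder"); print([(rect(inl(W[k["region"]],90,112)),k["confidence"]) for k in o[:1]])
cv2.imwrite("pics/endc.png",cv2.resize(p["color"][100:260,200:420,::-1],None,fx=3,fy=3))
E
```

```text
down t 27.0 tcp [ 580.4 -207.5   86.2] F [ 0.2 -0.6 -0.3] gap 0.462 grip 0.0
grip t 27.39 tcp [ 580.9 -207.6   86.8] F [-0.6 -0.1  3.1] gap 0.242 grip 69.1
up12 t 27.97 tcp [ 580.1 -207.1   98.8] F [ 0.1 -0.1 -1.9] gap 0.241 grip 68.6
[-0.05  0.    0.01]
up60 t 29.07 tcp [ 579.9 -207.   146.4] F [-0.2  0.6 -1.3] gap 0.245 grip 68.6
top t 31.09 tcp [ 580.2 -207.2  222.8] F [-0.2  0.5 -2.6] gap 0.243 grip 68.6
frame 0.77 [[ 513. -220.  153.]
 [ 596. -200.  195.]
 [ 655. -178.  248.]]
feeder 0.66 [[ 483. -175.   61.]
 [ 553. -139.   92.]
 [ 633.  -93.  109.]]
(array([530.3, 202.9]), array([200.4, 207.8]), -3.63)
[((array([ 572.9, -132.9]), array([149.6,  35.8]), 13.75), 0.56)]
```

View pics/endc.png

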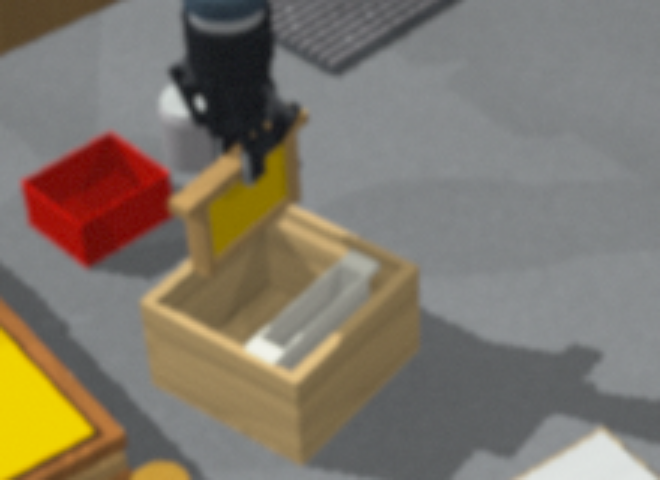

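The frame is held level over the hive at crop pixel (240,190), bottom at about z 152 against the rim at 110. The feeder is still hanging at (315,305), and the roof is on the board.

```bash
python3 -c "
from h import *
robot.wait(.3); st(); print(ticket.hand_in())"
```

```text
t 31.69 tcp [ 580.2 -207.2  222.8] F [-0.  -0.2 -1.9] gap 0.245 grip 68.6
the job is handed in; nothing more can be done
None
```

I handed the job in at 31.7 s with the roof lying flat and released in the middle of the board, the frame held still and level about 42 mm above the hive walls, and the feeder still in place; the result of the judging was not shown.

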